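Find the hidden catch in the steamer riser and pop its chopstick drawer

ROBOT

A 6-joint arm with a two-finger parallel gripper is mounted at the origin on the work surface. World frame = base frame: x ahead of the robot, y to its left, z up, the work surface at z = 0. Lengths are in m, angles in degrees, forces in N, time in s.
With the tool pointing down it reaches from about 0.3 to 0.75 m from the base axis. Payload 8.5 kg.
Tool frame: the origin (TCP) lies between the finger pads; the fingertips stand 19 mm ahead of it and the grasp point (between the pads) is the TCP; z points along the fingers, y is the line along which they close (so a half turn about z gives the same grasp; the last joint's range is limited). The gripper opens to 85 mm and grips with 20 to 120 N. Pads are 22 mm wide; open, the fingers measure 114 mm over their backs; the gripper's body (76 mm by 85 mm) begins 54 mm behind the grasp point. The pads swing forward as they close: fully open they stand 13 mm farther back than shut.
Start: joints at [61.576, 21.807, 74.336, -0, 83.858, -12.336], TCP at [0.152, 0.528, 0.25] pointing down, gripper open.
Joint ranges: [-178.18, 178.18], [-50.72, 133.34], [12.68, 142.11], [-81.47, 261.47], [9.98, 163.14], [-165.26, 165.26]. Speed limits (degrees/s): [136.94, 136.94, 180, 180, 180, 180].

INTERFACE

Orientations are given as a 3x3 rotation matrix whose columns are the frame's x, y, z axes.
In Python, from rig import env, optics gives the robot as it stands.
- The arm moves only by the tool arm_command, never from a script. Its argument "commands" is one flat list of numbers, 7 for each row, row after row: the closure, from -1 (fully open) to 1 (shut), so that 0 is half open, then the shift along the tool's x, y, z as a fraction of full scale, then the turn, a rotation vector about the tool's x, y, z as a fraction of full scale. A call has 1 to 12 rows; each row is the pose to reach, as a shift and turn from the pose commanded when the call began, along the tool's axes at that moment; what a row does not reach only later rows make up. Full scale, the value 1, is 500 mm for a shift and 120 degrees for a turn. A row lasts 1/12 s, in which the tool goes at most 41.7 mm and 7.16 degrees, less where a joint would pass 70% of its speed; a pose out of reach is approached as far as the arm can. A call with a number of a shift or a turn outside -1 to 1 is refused whole. A call with a gripper value outside its range is refused whole. The fingers move at their own pace and stop on an object; "newtons" is the grip in N (left out, the last holds). Time passes only in rows, so rows that repeat a pose let the fingers close. It gives the time, the measured TCP pose, the force, the opening and the grip force at its end, in the units of the state.
- env.observe(): the state, without advancing time (a new reading comes with each control period).
- optics.get_image(name): name is "scene" or "top" or "wrist"; returns a dict with "image" (400x640x3 uint8, red, green, blue), "intrinsics" (3x3 intrinsics, pixels), "k1" (the pictures are not rectified: a ray, as slopes to the right and down, at radius r is drawn at 1 + k1 r^2 times it, then the intrinsics apply), "origin" and "orientation" of the camera in the world; the wrist camera has in their place "tool_from_camera" (4x4, takes a point from camera to tool coordinates, whose origin is the TCP and whose axes are the flange's). Camera axes: x right, y down, z forward; pixel columns grow to the right and rows downward; lengths in m; the calibration is good to about 2 mm. A picture is of the moment at which its call begins: read the wrist's pose just before it. There is no depth.
- env.close_job(): hands the job in; it is judged then, once.
The state is a dict: "time_s": time; "q": joint angles; "qvel": joint speeds; "joint_efforts": joint torques, N m; "position": TCP position; "tool_rot": TCP orientation; "ft_force": force on the tool from outside, world axes, zero at the start; "wrist_torque": the same for the moment, N m; "grip_width": finger opening in m; "gripper_force": force on a finger pad.
Only numpy, scipy, OpenCV 4.12 (cv2) and the standard library are available. Lean on these libraries where they do the work, as an engineer would, in place of code of your own. Each camera call takes 0.05 s, during which the arm holds its last target. There are 200 camera calls.

TASK

Feel along the flat wooden panel in the middle of the low riser for the concealed push plate of the same wood, and press it in until the chopstick drawer springs open; then take the hand away, leaving the plate sprung back and the drawer out. Just use the fingertips: do not touch the drawer itself, pick nothing up, and leave the steamer, dishes, jar and bottle standing where they are.

Things in the scene. Friction and masses are not known exactly. Their poses are not given: they have to be found in the camera images.
- riser: low fixed stand of pale varnished wood, 180 mm deep (its x) by 450 mm wide (its y); origin at the centre of its underside. In the middle of its top is the flat panel, 85 mm above the table; at both y ends are raised platforms, 15 mm higher than the panel, on which small things stand. The drawer is in its -x face, under the panel
- panel (a point): centre of the riser's flat panel, on its surface; the panel is 200 mm along y and 156 mm along x, z is up. The push plate lies on its middle line (x = 0 here), centre anywhere from y = -60 to +60 mm. Its place is not reported: feel for it (the panel is rigid, the plate is lower and gives) or look for its thin seam
- catch (a joint): travel of the push plate, m: 0 at rest, 0.007 fully in. A 44 mm square of the same wood, square to the panel, in a 46 mm square hole; at rest its face is 2 mm below the panel's surface, fully in 9 mm. Sprung: gives from about 2 N, fully in at 5.5 to 6 N, springs back when let go. Frees the drawer once 0.004 to 0.005 in
- drawer (a joint): how far the chopstick drawer is out, m: 0 shut and caught, 0.05 fully out. No handle; its front, 244 mm wide and 50 mm high, is in the riser's -x face. Once freed, a spring drives it out towards -x (towards the robot) in about half a second and holds it there
- small_steamer: lidded one-tier bamboo steamer, 100 mm across and 36 mm high plus a domed lid with a loop (about 56 mm in all), standing on the riser's raised left (+y) end; origin at the centre of its underside
- saucer: white ceramic saucer, 84 mm across, 16 mm high, on the riser's raised right (-y) end; origin at the centre of its underside
- soap_bottle: empty white plastic soap bottle with a push pump, 68 mm across, 200 mm high, standing well to the right of the riser; origin at the centre of its underside
- plate: white ceramic plate, 190 mm across, 22 mm high, lying to the left of the riser; origin at the centre of its underside
- tea_cup: white tea cup, 74 mm across, 65 mm high, beyond the riser; origin at the centre of its underside
- sauce_jar: amber glass jar, 66 mm across, 90 mm high, beyond the riser; origin at the centre of its underside

How it is judged (in metres and radians):
On the way:
1. the push plate is pressed in far enough to free the catch (over 4 mm) (value of joint catch above 0.004 m), for 0.05 s.
At the end, for the whole second after the job is handed in: the drawer stands at least 42 mm out, the push plate has sprung back to within 1.5 mm of rest, and all six loose things are upright (within 0.2 rad) and within 25 mm of where they stood (value of joint drawer above 0.042 m and value of joint catch below 0.0015 m and distance of each of small_steamer, saucer, soap_bottle, plate, tea_cup, sauce_jar from where it was at the start of the episode below 0.025 m and angle between each of small_steamer, saucer, soap_bottle, plate, tea_cup, sauce_jar's own z axis and vertical below 0.2 rad); the robot touches nothing.
It fails at once if the robot touches the drawer with more than 2 N (contact force between any of the fingers, the arm and drawer above 2 N).
It fails at once if a bystander is lifted, carried or pushed more than 25 mm (distance of any of small_steamer, saucer, soap_bottle, plate, tea_cup, sauce_jar from where it was at the start of the episode above 0.025 m).
It also fails if it takes over 51 s, if anything falls off the work surface, if the arm or the gripper's body presses on something with over 40 N, if the wrist force passes 120 N, or if a joint passes its speed limit or range.

## Working session

There is one attempt and no reset: what is moved stays moved. The work goes in short steps, Python scripts to look and compute and a tool call to move; the robot and the scene stay as the last step left them, time stands still between calls to the robot, and variables do not carry over. Pictures are saved under pics/ and viewed, at most 10 in all, crops included, and the job is handed in when it is done.

Besides the shell and the picture viewer there is one more tool, called after "Call:" as name(argument=value, ...) on one line, values as JSON. arm_command: Moves the arm, as the interface text tells. Shift numbers are shares of 500 mm and turn numbers shares of 120 degrees, none past 1 either way. Its arguments: {"type":"object","properties":{"commands":{"type":"array","items":{"type":"number"}},"newtons":{"type":"number"}},"required":["commands"]}

```bash
mkdir -p pics
python3 - <<'E'
from rig import env, optics
import cv2,pickle
s=env.observe(); print(s)
for n in ("scene","top"):
    d=optics.get_image(n); cv2.imwrite(f"pics/{n}0.png",d["image"][:,:,::-1]); pickle.dump(d,open(f"{n}.pkl","wb"))
    print({k:v for k,v in d.items() if k!="image"})
E
```

```text
{'time_s': 0.0, 'q': array([ 6.15758012e+01,  2.18403827e+01,  7.43839551e+01,  2.51547712e-03,
        8.38598709e+01, -1.23357613e+01]), 'qvel': array([-0.03505394,  0.02368877,  0.03086327,  0.05147364, -0.05470898,
        0.00521953]), 'joint_efforts': array([ 5.57168623e-04, -4.48465490e+01, -2.31280750e+01, -1.47937794e-04,
        4.70163432e-03,  8.93474606e-06]), 'position': array([0.15227837, 0.52822172, 0.24972216]), 'tool_rot': array([[-9.60833656e-01,  2.77124775e-01, -7.37968325e-04],
       [ 2.77125528e-01,  9.60832880e-01, -1.27176150e-03],
       [ 3.56627612e-04, -1.42646111e-03, -9.99998919e-01]]), 'ft_force': array([-0.32546437, -0.13737952,  0.65851964]), 'wrist_torque': array([-0.03217447, -0.01892146,  0.00031413]), 'gripper_force': 0.0, 'grip_width': 0.08562503882753328}
{'intrinsics': array([[374.85181451,   0.        , 316.24138951],
       [  0.        , 374.85181451, 203.22398141],
       [  0.        ,   0.        ,   1.        ]]), 'k1': -0.015256999502695073, 'origin': array([ 1.25561115, -0.34024835,  0.83904193]), 'orientation': array([[ 0.46315903,  0.63139568, -0.62195113],
       [ 0.88608131, -0.34456704,  0.31005397],
       [-0.01853712, -0.69470357, -0.71905725]])}
{'intrinsics': array([[432.34111189,   0.        , 314.87448485],
       [  0.        , 432.34111189, 202.3076773 ],
       [  0.        ,   0.        ,   1.        ]]), 'k1': -0.10905697856976433, 'origin': array([ 0.32860221, -0.02214827,  1.57904347]), 'orientation': array([[ 0.01316207, -0.98442035,  0.17533775],
       [-0.99986473, -0.01122783,  0.01201901],
       [-0.0098631 , -0.17547223, -0.98443497]])}
```

View pics/top0.png

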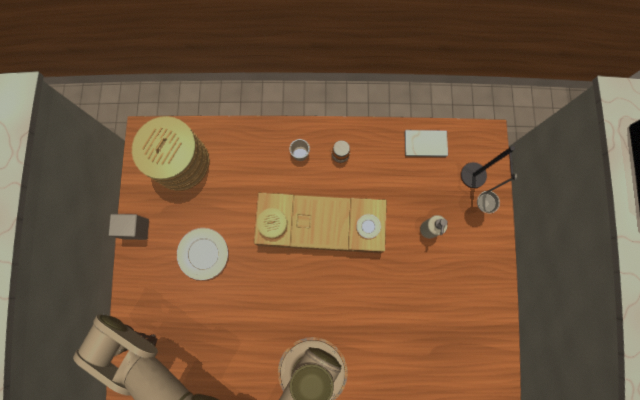

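View pics/scene0.png

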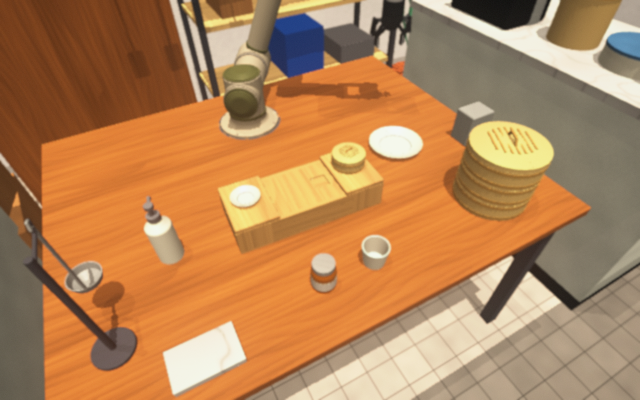

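The top view shows the riser spanning about (257–386, 194–250), with a square seam near (303, 221). The scene view shows the same seam near (318, 181). I'll enlarge both.

Run:
```python
import cv2
a=cv2.imread("pics/top0.png")[185:260,245:395]; a=cv2.resize(a,None,fx=5.2,fy=5.2,interpolation=cv2.INTER_CUBIC)
cv2.imwrite("pics/topc.png",a)
```

```text
(no output)
```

View pics/topc.png

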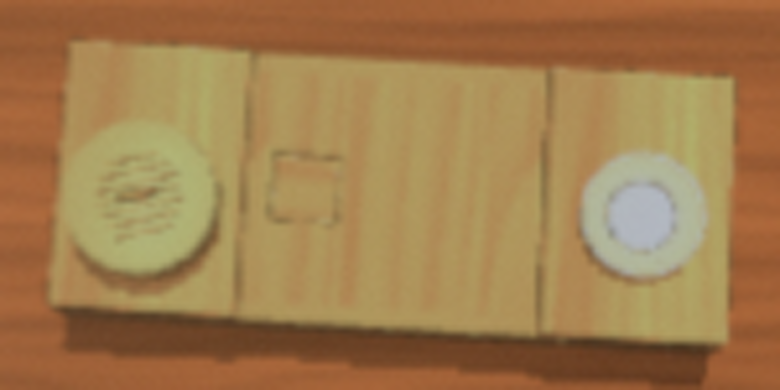

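The enlarged crop shows the seam square at crop corners (272,152), (341,157), (335,224) and (268,218). The panel runs between the platform edges at (250,55), (549,70), (540,335) and (238,318).

```bash
cat > h.py <<'E'
import numpy as np, cv2
def ray(d,uv,z):
    K=d["intrinsics"]; uv=np.asarray(uv,float)
    p=cv2.undistortPoints(uv.reshape(-1,1,2),K,np.array([d["k1"],0,0,0.]),)[:,0]
    r=np.c_[p,np.ones(len(p))]@d["orientation"].T
    return d["origin"]+r*((z-d["origin"][2])/r[:,2])[:,None]
E
python3 - <<'E'
from h import *; import pickle
from rig import env
d=pickle.load(open("top.pkl","rb"))
f=lambda c:(np.array(c)+.5)/5.2-.5+[245,185]
P=ray(d,f([(272,152),(341,157),(335,224),(268,218)]),.085); print(P,P.mean(0))
Q=ray(d,f([(250,55),(549,70),(540,335),(238,318)]),.085);print(Q,Q.mean(0))
R=ray(d,f([(70,42),(734,77),(727,343),(50,303)]),.1);print(R,R.mean(0))
yv=(Q[0]+Q[3]-Q[1]-Q[2]);print(np.degrees(np.arctan2(-yv[0],yv[1])))
s=env.observe();T=s["tool_rot"]
c=P.mean(0);print("tool-frame delta",T.T@(c-s["position"]))
E
```

```text
[[0.55308581 0.05838081 0.085     ]
 [0.55023893 0.01193198 0.085     ]
 [0.50492622 0.01526541 0.085     ]
 [0.50840975 0.060162   0.085     ]] [0.52916518 0.03643505 0.085     ]
[[ 0.6193479   0.07465731  0.085     ]
 [ 0.61130008 -0.1278236   0.085     ]
 [ 0.43244328 -0.121799    0.085     ]
 [ 0.44127491  0.07877421  0.085     ]] [ 0.52609154 -0.02404777  0.085     ]
[[ 0.62402014  0.19524018  0.1       ]
 [ 0.60512593 -0.25087042  0.1       ]
 [ 0.42733632 -0.24380574  0.1       ]
 [ 0.44823196  0.20231581  0.1       ]] [ 0.52617859 -0.02428004  0.1       ]
-2.398081353412127
tool-frame delta [-0.49843298 -0.36789509  0.16513385]
```

Call:
arm_command(commands=[1,-0.99,-0.73,0,0,0,-0.114,1,-0.99,-0.73,0,0,0,-0.114,1,-0.99,-0.73,0,0,0,-0.114,1,-0.99,-0.73,0,0,0,-0.114,1,-0.99,-0.73,0,0,0,-0.114,1,-0.99,-0.73,0,0,0,-0.114,1,-0.99,-0.73,0,0,0,-0.114,1,-0.99,-0.73,0,0,0,-0.114,1,-0.99,-0.73,0,0,0,-0.114,1,-0.99,-0.73,0,0,0,-0.114,1,-0.99,-0.73,0,0,0,-0.114,1,-0.99,-0.73,0,0,0,-0.114], newtons=20)

```text
time_s: 1.1
position: [0.4534, 0.1354, 0.2502]
tool_rot: [[-0.999, 0.042, -0.0], [0.042, 0.999, 0.0], [0.0, 0.0, -1.0]]
ft_force: [0.7, 0.9, 0.1]
grip_width: 0.0002
gripper_force: 0.0
```

```bash
cat > g.py <<'E'
from rig import env; import numpy as np
s=env.observe();T=s["tool_rot"]
print(s["time_s"],s["position"].round(4),s["ft_force"].round(2),s["grip_width"]);print(T.round(3))
print("delta/0.5",(T.T@(np.array([.5288,.0364,.16])-s["position"])/.5).round(3))
E
python3 g.py
```

```text
1.1 [0.4534 0.1354 0.2502] [0.66 0.92 0.09] 0.00017788404390641944
[[-0.999  0.042 -0.   ]
 [ 0.042  0.999  0.   ]
 [ 0.     0.    -1.   ]]
delta/0.5 [-0.159 -0.191  0.18 ]
```

Call:
arm_command(commands=[1,-0.159,-0.191,0,0,0,0,1,-0.159,-0.191,0,0,0,0,1,-0.159,-0.191,0,0,0,0,1,-0.159,-0.191,0,0,0,0,1,-0.159,-0.191,0.18,0,0,0,1,-0.159,-0.191,0.18,0,0,0,1,-0.159,-0.191,0.18,0,0,0,1,-0.159,-0.191,0.18,0,0,0,1,-0.159,-0.191,0.18,0,0,0,1,-0.159,-0.191,0.18,0,0,0])

```text
time_s: 1.93
position: [0.5291, 0.0387, 0.1626]
tool_rot: [[-0.999, 0.042, 0.004], [0.042, 0.999, -0.001], [-0.004, -0.0, -1.0]]
ft_force: [0.1, 0.5, -0.1]
grip_width: 0.0003
gripper_force: 0.0
```

```bash
python3 g.py
python3 - <<'E'
from rig import env,optics
import cv2
d=optics.get_image("wrist"); cv2.imwrite("pics/w0.png",d["image"][:,:,::-1])
E
```

```text
1.9333 [0.5291 0.0387 0.1626] [ 0.06  0.51 -0.06] 0.00025690453465913334
[[-0.999  0.042  0.004]
 [ 0.042  0.999 -0.001]
 [-0.004 -0.    -1.   ]]
delta/0.5 [ 0.    -0.005  0.005]
```

View pics/w0.png

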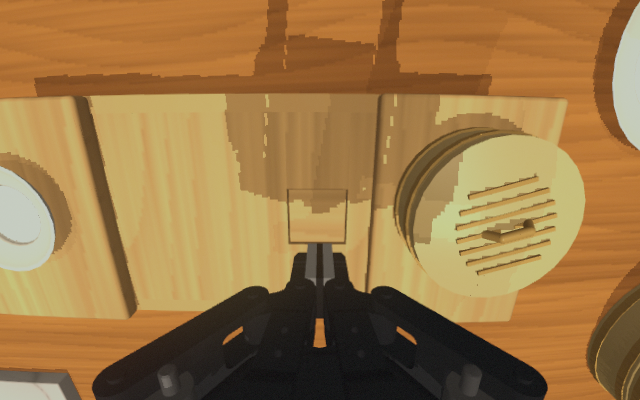

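The wrist view shows the seam square with corners (288,189), (347,190), (346,243) and (289,242). The steamer clears the fingers, its near edge being at about (397, 215).

Run:
```python
from h import *
from rig import env,optics
s=env.observe(); d=optics.get_image("wrist"); M=d["tool_from_camera"]
d["origin"]=s["position"]+s["tool_rot"]@M[:3,3]; d["orientation"]=s["tool_rot"]@M[:3,:3]
P=ray(d,[(288,189),(347,190),(346,243),(289,242)],.085);print(P,P.mean(0));print(ray(d,[(397,215)],.13))
print((s["tool_rot"].T@(P.mean(0)-s["position"])/.5).round(4))
```

```text
[[0.50299763 0.01684226 0.085     ]
 [0.50558755 0.06089757 0.085     ]
 [0.54956638 0.05968288 0.085     ]
 [0.54682518 0.01424572 0.085     ]] [0.52624419 0.03791711 0.085     ]
[[0.50932377 0.08668458 0.13      ]]
[ 0.0062 -0.0017  0.1551]
```

Call:
arm_command(commands=[1,0.002,-0.004,0.05,0,0,0,1,0.002,-0.004,0.09,0,0,0,1,0.002,-0.004,0.108,0,0,0,1,0.002,-0.004,0.112,0,0,0,1,0.002,-0.004,0.116,0,0,0,1,0.002,-0.004,0.12,0,0,0,1,0.002,-0.004,0.12,0,0,0,1,0.002,-0.004,0.12,0,0,0])

```text
time_s: 2.7
position: [0.5276, 0.0366, 0.1013]
tool_rot: [[-0.999, 0.042, 0.002], [0.042, 0.999, -0.0], [-0.002, -0.0, -1.0]]
ft_force: [1.6, 0.8, 2.6]
grip_width: 0.0001
gripper_force: 1.2
```

Contact has been made at 2.6 N, and the plate is starting to give. I'll press further.

Call:
arm_command(commands=[1,0,0,0.004,0,0,0,1,0,0,0.008,0,0,0,1,0,0,0.011,0,0,0,1,0,0,0.011,0,0,0,1,0,0,0.011,0,0,0])

```text
time_s: 3.12
position: [0.5277, 0.0366, 0.0952]
tool_rot: [[-0.999, 0.042, 0.002], [0.042, 0.999, -0.0], [-0.002, -0.0, -1.0]]
ft_force: [2.6, 0.1, 5.3]
grip_width: 0.0002
gripper_force: 2.5
```

The plate is about 6 mm in at 5.3 N. I'll lift straight up and check.

Call:
arm_command(commands=[1,0,0,0,0,0,0,1,0,0,-0.03,0,0,0,1,0,0,-0.1,0,0,0,1,0,0,-0.18,0,0,0,1,0,0,-0.26,0,0,0,1,0,0,-0.3,0,0,0,1,0,0,-0.3,0,0,0,1,0,0,-0.3,0,0,0,1,0,0,-0.3,0,0,0])

```text
time_s: 3.87
position: [0.5263, 0.0367, 0.2433]
tool_rot: [[-0.999, 0.042, -0.003], [0.042, 0.999, 0.0], [0.003, 0.0, -1.0]]
ft_force: [-0.2, 0.6, 0.4]
grip_width: 0.0002
gripper_force: 0.0
```

Run:
```python
from rig import env,optics
import cv2, numpy as np
s=env.observe();print(s["position"],s["ft_force"])
a=optics.get_image("wrist")["image"]; b=optics.get_image("top")["image"][130:300,160:460]
cv2.imwrite("pics/end.png",np.hstack([cv2.resize(a,(400,250)),cv2.resize(b,(400,250))])[:,:,::-1])
```

```text
[0.52628041 0.03671979 0.24331009] [-0.17003458  0.63160833  0.38440704]
```

View pics/end.png

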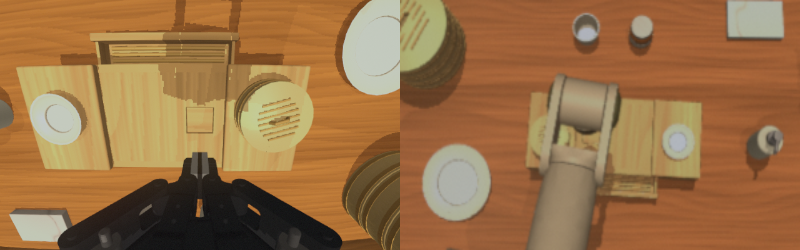

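The left half (wrist view) shows the drawer fully out, from about (92–238, 33) to (65), with the plate sprung back at (200,120). Everything else is still standing where it was.

```bash
python3 -c "
from rig import env
print(env.close_job())"
```

```text
the job is handed in; nothing more can be done
None
```

I found the push plate by its seam and pressed it in about 6 mm; the drawer sprang out, and in the last pictures the plate looks sprung back and the loose things undisturbed. The hand was clear when I handed the job in, but no verdict came back.

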